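Check the pastry scale with the 500 g weight

ROBOT

A 6-joint arm with a two-finger parallel gripper is mounted at the origin on the work surface. World frame = base frame: x ahead of the robot, y to its left, z up, the work surface at z = 0. Lengths are in m, angles in rad, forces in N, time in s.
With the tool pointing down it reaches from about 0.225 to 0.875 m from the base axis. Payload 3.4 kg.
Tool frame: the origin (TCP) lies on the centre line of the jaws, within the pads' length; the fingertips stand 19 mm ahead of it and the grasp point (between the pads) is the TCP; z points along the fingers, y is the direction in which the jaws open and shut (so a half turn about z gives the same grasp; the last joint's range is limited). The gripper opens to 85 mm and grips with 20 to 120 N. Pads are 22 mm wide; open, the fingers measure 114 mm over their backs; the gripper's body (76 mm by 85 mm) begins 54 mm behind the grasp point. The pads swing forward as they close: fully open they stand 13 mm farther back than shut.
Start: joints at [1.127, 0.276, 1.505, -0, 1.361, -0.121], TCP at [0.182, 0.545, 0.25] pointing down, gripper open.
Joint ranges: [-2.89, 2.89], [-0.75, 2.08], [0.22, 2.7], [-1.18, 4.32], [0.11, 2.71], [-2.7, 2.7]. Speed limits (rad/s): [2.57, 2.57, 3.14, 3.14, 3.14, 3.14].

INTERFACE

Orientations are given as a rotation vector (axis times angle).
In Python, from bench import env gives the robot as it stands. The module is installed in compiled form; this text tells all that it offers. Calls block until the motion is done:
- env.reach(position, orientation): joint-space move of the TCP to a pose.
- env.move_l(position, rotation=None, feed=0.15, threshold=None): straight line of the TCP; rotation=None keeps the orientation; feed is the mean speed in m/s. With threshold (N) it stops when the force on the tool has changed by that much, and returns True; else False.
- env.move_joints(angles): joint-space move.
- env.grip(opening, squeeze=None): finger opening in m; squeeze is the grip in N (None keeps the last); returns when the fingers have stopped.
- env.dwell(seconds).
- env.ik(position, orientation): joint angles nearest the present ones, or None.
- env.grab_frame(name): name is "scene" or "top" or "wrist"; returns a dict with "frame" (480x640x3 uint8, red, green, blue), "range_z" (480x640 float32, m along the optical axis (not along the pixel's ray), 0 where there is no reading), "fx", "fy", "cx", "cy" (pixels), "distortion" ([k1, k2, p1, p2, k3] as OpenCV has them; the pictures are not rectified), "pose" (4x4, takes a point from camera to world coordinates); the wrist camera has in their place "tool_from_camera" (4x4, takes a point from camera to tool coordinates, whose origin is the TCP and whose axes are the flange's). Camera axes: x right, y down, z forward; pixel columns grow to the right and rows downward; lengths in m; the calibration is good to about 2 mm. A picture is of the moment at which its call begins: read the wrist's pose just before it.
A pose or a line that the arm cannot do raises env.PlanningError and nothing moves.
- env.hand_in(): hands the job in, once; it reports no verdict.
Readings, each from a call of its own:
- env.read_t(): time.
- env.read_joints(): joint angles.
- env.read_dq(): joint speeds.
- env.read_tau(): joint torques, N m.
- env.read_tcp_pos(): TCP position.
- env.read_tcp_rot(): TCP orientation.
- env.read_force(): force on the tool from outside, world axes, zero at the start.
- env.read_torque(): the same for the moment, N m.
- env.read_finger_gap(): finger opening in m.
Only numpy, scipy, OpenCV 4.12 (cv2) and the standard library are available. Lean on these libraries where they do the work, as an engineer would, in place of code of your own. Each camera call takes 0.05 s, during which the arm holds its last target. There are 200 camera calls.

TASK

Check the pastry scale: take the large 500 g check weight out of its open case (it lies on its side there), stand it upright, base down and knob up, and set it gently on the middle of the scale's round pan, then let go. Do not drop it on the pan or push the pan down hard, and leave the small weight in its case and everything else on the bench where it is.

Things in the scene. Friction and masses are not known exactly. Their poses are not given: they have to be found in the camera images.
- check_weight: the 500 g check weight, polished steel, round, 70 mm long: body 38 mm diameter from 0 to 50 mm, neck 13 mm diameter to 55 mm, knob 24 mm diameter to 70 mm. Origin on its axis at the middle of the flat base; x axis along the weight from base to knob. It starts lying in the case, its axis 27 mm above the bench (on the bench: 19 mm; it can roll)
- weight_middle (a point): the check weight's centre of mass, on its axis 29 mm from the base; axes as the weight's. In the case it lies in the middle of the finger channel
- weight_case: open blue case with dark foam, fixed to the bench, 170 mm (its x) by 124 mm (its y), 37 mm high; origin under its middle, z up. Its lid stands open on the +y edge up to 162 mm above the bench, leaning 12 deg outwards. Two weights lie along y, knobs to +y: the 500 g one at x = -35 mm, a small one at x = +45 mm, floor 8 mm up. Foam 34 mm high closes in their ends: knobs and bases cannot be gripped
- finger_channel (a point): middle of the floor of the case's finger channel, 8 mm above the bench; axes as the case's. The channel is cut down to the floor, 42 mm wide (its y, +-21 mm) and 160 mm long (its x); in it both sides of the weights' bodies are free to grip
- small_weight: the 200 g check weight, a bystander: same shape, 28 mm diameter, 55 mm long, lying in the case; origin and axes as for the check weight
- scale: dial portion scale, fixed to the bench: white housing, base 170 x 184 mm, round dial on its front (its -x side); origin under its middle, z up. The round steel pan, 170 mm over its rim, sits over the origin. Between scale and case the bench is free for 100 mm to either side of y = 0, from x = 0.35 to x = 0.62
- pan_center (a point): the centre of the pan's flat floor (top surface, 184 mm above the bench when empty); the floor is flat to 68 mm from the centre, the rim stands 9 mm above the floor. Moves with the pan
- pan (a joint): how far the sprung pan has sunk, m: 0 empty, 0.005 with the 500 g weight resting on it (spring 950 N/m with light damping, stop at 0.020)
- ring_small: bystander: steel cake ring, 70 mm diameter, 45 mm high, origin under its middle
- ring_large: bystander: steel cake ring, 100 mm diameter, 45 mm high, origin under its middle
- sprinkle_jar: bystander: amber jar, 60 mm diameter, 85 mm high, origin under its middle
- steel_bowl: bystander: steel bowl, 120 mm diameter, 55 mm high, origin under its middle
- scraper: bystander: bench scraper lying flat, 113 x 150 mm, 18 mm high, origin under its middle
- palette_knife: bystander: palette knife lying flat along its x axis, 310 mm long, 30 mm wide, 18 mm high, origin under its middle
There are look-alikes about, which are no part of the job. What is shaped like the weight_case but orange is not meant.

How it is judged:
By the outcome, as a careful person would: the job done as asked, in the order asked, and still so for the second after the job is handed in, with the robot touching nothing.
It also fails if it takes over 56 s, if anything falls off the work surface, if the arm or the gripper's body presses on something with over 40 N, if the wrist force passes 120 N, or if a joint passes its speed limit or range.

## Working session

There is one attempt and no reset: what is moved stays moved. The work goes in short steps, each a Python script; the robot and the scene stay as the last script left them, time stands still between calls to the robot, and variables do not carry over. Pictures are saved under pics/ and viewed, about 8 in all and at most 12, crops included, and the job is handed in when it is done.

```bash
mkdir -p pics; cat > h.py <<'E'
import numpy as np, cv2
from bench import env
from scipy.spatial.transform import Rotation as R
def grab(n):
    if n=="wrist":
        p=np.array(env.read_tcp_pos()); r=R.from_rotvec(env.read_tcp_rot()).as_matrix()
        f=env.grab_frame(n); T=np.eye(4);T[:3,:3]=r;T[:3,3]=p
        f["pose"]=T@np.array(f["tool_from_camera"])
    else: f=env.grab_frame(n)
    f["pose"]=np.array(f["pose"])
    return f
def save(f,name): cv2.imwrite("pics/"+name,f["frame"][:,:,::-1])
def rays(f,px):
    K=np.array([[f["fx"],0,f["cx"]],[0,f["fy"],f["cy"]],[0,0,1]])
    u=cv2.undistortPoints(np.array(px,float).reshape(-1,1,2),K,np.array(f["distortion"],float)).reshape(-1,2)
    return np.c_[u,np.ones(len(u))]
def plane(f,px,z):
    d=rays(f,px)@f["pose"][:3,:3].T; o=f["pose"][:3,3]
    return o+d*((z-o[2])/d[:,2])[:,None]
def depth(f,px):
    px=np.array(px).reshape(-1,2); zz=np.array([f["range_z"][int(v),int(u)] for u,v in px])
    return (rays(f,px)*zz[:,None])@f["pose"][:3,:3].T+f["pose"][:3,3]
E
python3 - <<'E'
from h import *
import pickle
for n in("top","scene"):
    f=grab(n);save(f,n+"0.png");pickle.dump(f,open(n+".pkl","wb"));print(n,f["pose"].round(3).tolist(),f["fx"])
print(env.read_t(),env.read_tcp_rot())
f=grab("wrist");print(np.array(f["tool_from_camera"]).round(3).tolist())
E
```

```text
top [[0.003, -0.996, 0.088, 0.411], [-1.0, -0.004, -0.006, -0.01], [0.006, -0.088, -0.996, 1.447], [0.0, 0.0, 0.0, 1.0]] 579.2850274061743
scene [[-0.321, 0.688, -0.651, 1.307], [0.947, 0.236, -0.218, 0.238], [0.004, -0.686, -0.728, 1.033], [0.0, 0.0, 0.0, 1.0]] 508.5608038048625
0.1 [-5.04737569e-01 -3.10030166e+00  2.55170922e-03]
[[-0.001, -0.961, -0.275, 0.071], [1.0, -0.001, -0.001, 0.0], [0.0, -0.275, 0.961, -0.124], [0.0, 0.0, 0.0, 1.0]]
```

View pics/top0.png

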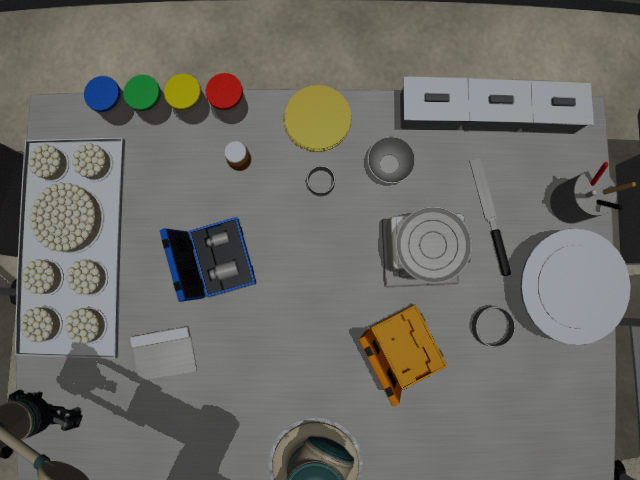

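View pics/scene0.png

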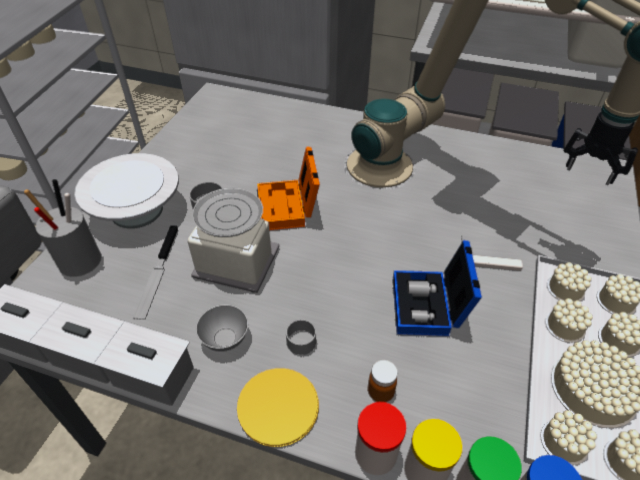

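The top view shows the blue case centred at about (222,258). The 500 g weight is at (223,270) with its knob to the left, and the lid is on the left side (world +y). The pan centre is at about (433,243), and the orange decoy is at (403,350). The scene view agrees.

The lid stops me leaning the tool toward the knob while the weight is in the case. So I'll lift it with the tool vertical, lay it on the free bench, re-grip at about 45°, then stand it up on the pan.

```bash
python3 - <<'E'
from h import *
import pickle
f=pickle.load(open("top.pkl","rb"))
hsv=cv2.cvtColor(f["frame"],cv2.COLOR_RGB2HSV)
m=cv2.inRange(hsv,(105,120,60),(125,255,255));m[:, :150]=0;m[:,300:]=0;m[:180]=0
ys,xs=np.nonzero(m);P=depth(f,np.c_[xs,ys]);k=(P[:,2]>.025)&(P[:,2]<.045);print(k.sum(),P[:,2].min(),P[:,2].max())
r=cv2.minAreaRect(P[k,:2].astype(np.float32)*1000);print("case rim",r)
for l,c in(("scale",(433,243)),):
    yy,xx=np.mgrid[190:300,370:490];P=depth(f,np.c_[xx.ravel(),yy.ravel()])
    k=(P[:,2]>.175)&(P[:,2]<.21);Q=P[k];print("pan",k.sum(),cv2.minEnclosingCircle(Q[:,:2].astype(np.float32)),np.median(Q[:,2]))
g=cv2.medianBlur(cv2.cvtColor(f["frame"],cv2.COLOR_RGB2GRAY),3)
c=cv2.HoughCircles(g[180:310,360:500],cv2.HOUGH_GRADIENT,1,5,param1=100,param2=20,minRadius=32,maxRadius=42)
print(c[0][:3]+[360,180,0] if c is not None else 0)
if c is not None: print(plane(f,c[0][:3,:2]+[360,180],.193))
# obstacles: points higher than 30mm
print("weights",plane(f,[[210,273],[236,268],[208,241],[228,237]],.027).round(3).tolist())
print("orange",depth(f,[[403,350],[395,402],[363,330]]).round(3).tolist())
E
```

```text
514 -0.003120078845273211 1.4467850894958583
case rim ((514.0556640625, 231.14141845703125), (170.5713653564453, 125.5845718383789), 16.29907989501953)
pan 4551 ((0.5309657454490662, -0.25982603430747986), 0.08536532521247864) 0.185450940177446
[[432.5        244.5         32.5       ]
 [429.5        248.5         37.        ]
 [432.5        239.5         41.40000153]]
[[ 0.53040217 -0.25664282  0.193     ]
 [ 0.52159019 -0.24988142  0.193     ]
 [ 0.5414039  -0.25680045  0.193     ]]
weights [[0.474, 0.26, 0.027], [0.486, 0.196, 0.027], [0.553, 0.267, 0.027], [0.563, 0.217, 0.027]]
orange [[0.286, -0.216, 0.011], [0.183, -0.178, 0.153], [0.334, -0.118, -0.002]]
```

```bash
cat >> h.py <<'E'
def rot(w,a,s=1):
    """tool orientation gripping a weight whose axis (base->knob) is w ('up' -> vertical uses h) ; z=-sin a w - cos a n"""
    raise NotImplementedError
def tool(z,y):
    z=np.array(z,float);z/=np.linalg.norm(z);y=np.array(y,float);y/=np.linalg.norm(y)
    return R.from_matrix(np.c_[np.cross(y,z),y,z]).as_rotvec()
def lie(yaw,a,s):   # weight lying, axis heading yaw; tool leaning a towards the knob; s=+-1 half turn
    w=np.array([np.cos(yaw),np.sin(yaw),0])
    return tool(-np.sin(a)*w-[0,0,np.cos(a)], s*np.array([-w[1],w[0],0]))
def stand(yaw,a,s): # weight upright, same grasp
    h=np.array([np.cos(yaw),np.sin(yaw),0])
    return tool(np.cos(a)*h-[0,0,np.sin(a)], s*np.array([-h[1],h[0],0]))
E
sed -i '/^def rot(w/,/NotImpl/d' h.py
python3 - <<'E'
from h import *
D=np.pi/180
def q(p,o):
    j=env.ik(p,o); return None if j is None else np.round(j,2)
for s in(1,-1):
    print(s,"case",q([.48,.221,.12],lie(106.3*D,0,s)),q([.48,.221,.3],lie(106.3*D,0,s)))
    for a in(40,):
        for y in range(0,360,30):
            b=[q([.46,0,z],lie(y*D,t*D,s)) is not None for z,t in((.025,0),(.025,a),(.15,a))]
            c=[q([.531,-.259,z],stand(y*D,a*D,s)) for z in(.215,.28)]
            print(s,y,b,c[0] if c[1] is not None else None)
E
```

```text
1 case None None
1 0 [True, True, True] None
1 30 [True, True, True] None
1 60 [False, True, True] [-1.    0.48  1.61  0.75  1.56  2.46]
1 90 [False, True, True] [-0.87  0.63  1.31  0.55  1.89  2.26]
1 120 [True, False, True] [-0.72  0.75  1.07  0.3   2.15  1.95]
1 150 [True, True, False] [-0.56  0.8   0.97 -0.03  2.25  1.53]
1 180 [True, True, True] [-0.4   0.77  1.03 -0.36  2.15  1.1 ]
1 210 [True, True, True] [-0.26  0.67  1.24 -0.6   1.88  0.8 ]
1 240 [True, True, True] [-0.15  0.52  1.52 -0.79  1.53  0.59]
1 270 [True, True, True] [-0.12  0.35  1.83 -1.01  1.11  0.43]
1 300 [True, True, True] None
1 330 [True, True, True] None
-1 case [ 0.3   0.32  1.8  -0.    1.03  0.02] [ 0.3   0.18  1.51 -0.    1.45  0.02]
-1 0 [True, True, True] [-0.96  0.14  2.15  1.27  0.72 -0.35]
-1 30 [True, True, True] [-1.05  0.3   1.91  0.98  1.18 -0.52]
-1 60 [True, True, True] [-1.    0.48  1.61  0.75  1.56 -0.68]
-1 90 [True, True, True] [-0.87  0.63  1.31  0.55  1.89 -0.89]
-1 120 [True, False, True] [-0.72  0.75  1.07  0.3   2.15 -1.19]
-1 150 [True, True, False] [-0.56  0.8   0.97 -0.03  2.25 -1.61]
-1 180 [True, True, False] [-0.4   0.77  1.03 -0.36  2.15 -2.04]
-1 210 [True, True, False] [-0.26  0.67  1.24 -0.6   1.88 -2.34]
-1 240 [False, True, True] [-0.15  0.52  1.52 -0.79  1.53 -2.55]
-1 270 [False, True, True] None
-1 300 [True, True, True] None
-1 330 [True, True, True] None
```

```bash
python3 - <<'E'
from h import *
D=np.pi/180
o=lie(106.3*D,0,-1)
env.reach([.480,.221,.25],o)
f=grab("wrist");save(f,"w1.png")
hsv=cv2.cvtColor(f["frame"],cv2.COLOR_RGB2HSV)
m=cv2.inRange(hsv,(105,120,60),(125,255,255))
ys,xs=np.nonzero(m);P=depth(f,np.c_[xs,ys]);k=(P[:,2]>.03)&(P[:,2]<.042)
print("rim",k.sum(),cv2.minAreaRect(P[k,:2].astype(np.float32)*1000))
# weight top: grey pts in height band near expected
yy,xx=np.mgrid[0:480,0:640];P=depth(f,np.c_[xx.ravel(),yy.ravel()])
k=(P[:,2]>.0385)&(P[:,2]<.05)&(np.hypot(P[:,0]-.48,P[:,1]-.221)<.05);Q=P[k]
print("wt",k.sum(),cv2.minAreaRect(Q[:,:2].astype(np.float32)*1000),Q[:,2].max(),Q.mean(0))
k2=k&(P[:,2]>.044);c,ev=np.linalg.eigh(np.cov(P[k2,:2].T));print(P[k2].mean(0),np.degrees(np.arctan2(ev[1,1],ev[0,1])))
print(env.read_t(),env.read_tcp_pos(),env.read_finger_gap())
E
```

```text
rim 2859 ((512.8944702148438, 231.563720703125), (169.84339904785156, 125.6780776977539), 16.6090145111084)
wt 1605 ((461.79449462890625, 222.7921600341797), (64.8367691040039, 67.3129653930664), 15.187031745910645) 0.048164475028735776 [0.47879427 0.22153737 0.04393982]
[0.47959292 0.21953918 0.04589038] 106.68417938612635
1.8167 [0.47958548 0.22199565 0.25005025] 0.08544404302543893
```

View pics/w1.png

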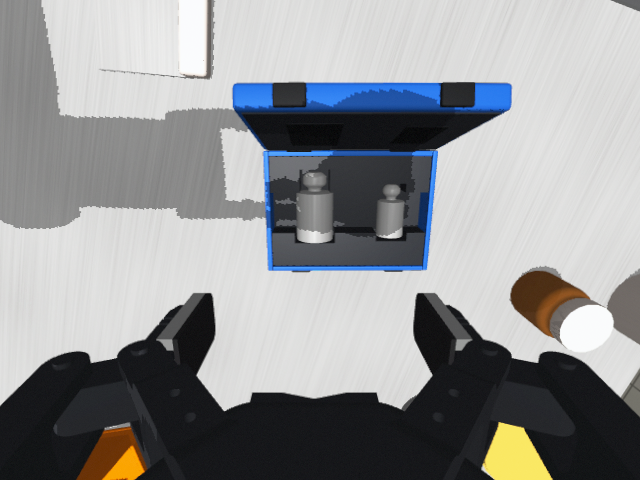

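```bash
python3 - <<'E'
from h import *
D=np.pi/180;Y=106.6*D;w=np.array([np.cos(Y),np.sin(Y)])
p=np.array([.4795,.2216])-.004*w
o=lie(Y,0,-1)
env.grip(.052,40)
env.move_l([*p,.10],o,feed=.15)
F0=np.array(env.read_force())
hit=env.move_l([*p,.031],feed=.06,threshold=6)
print("hit",hit,env.read_tcp_pos(),np.array(env.read_force())-F0)
if not hit:
    env.grip(.03,40);print("gap",env.read_finger_gap(),np.array(env.read_force())-F0)
    print(env.move_l([*p,.06],feed=.05),np.array(env.read_force())-F0)
    env.move_l([*p,.24],feed=.15);print(np.array(env.read_force())-F0,env.read_finger_gap(),env.read_t())
E
```

```text
hit False [0.48101446 0.21788875 0.03138124] [ 0.72140704 -0.46470992  0.69203909]
gap 0.03707526090470089 [0.43874668 0.53477704 4.4421015 ]
False [ 0.01751561 -0.01905715 -4.50191452]
[-0.2200042  -0.21631894 -4.39883195] 0.036425374968669905 7.05
```

```bash
python3 - <<'E'
from h import *
D=np.pi/180;Y=90*D
env.reach([.46,-.02,.15],lie(Y,0,-1))
env.move_l([.46,-.02,.04],feed=.12)
hit=env.move_l([.46,-.02,.018],feed=.02,threshold=3)
p=np.array(env.read_tcp_pos());print(hit,p,env.read_force())
if hit:
    env.grip(.050,40); env.dwell(.2)
    com=np.array([p[0],p[1]+.004,.019])
    env.move_l([p[0],p[1],p[2]+.012],feed=.05)
    a=40*D;o=lie(Y,a,-1);z=R.from_rotvec(o).as_matrix()[:,2]
    tgt=com-.008*z
    print(tgt)
    env.move_l(tgt+[0,0,.012],o,feed=.06)
    print(env.move_l(tgt,feed=.03,threshold=5),env.read_tcp_pos(),env.read_force())
    f=grab("wrist");save(f,"w2.png");f=grab("top");save(f,"t2.png")
print(env.read_t())
E
python3 -c "
import cv2;a=cv2.imread('pics/w2.png');b=cv2.imread('pics/t2.png')[180:360,220:420]
import numpy as np
a=cv2.resize(a,(440,330));b=cv2.resize(b,(360,324));c=np.zeros((330,800,3),np.uint8);c[:,:440]=a;c[:324,440:]=b;cv2.imwrite('pics/c2.png',c)"
```

```text
True [ 0.45995177 -0.02002545  0.02367423] [-0.88971731  0.47086909  5.03377162]
[ 0.45995177 -0.01088315  0.02512836]
False [ 0.45986827 -0.01102398  0.02498126] [ 0.06659931 -0.55570533 -0.6052928 ]
12.6417
```

View pics/c2.png

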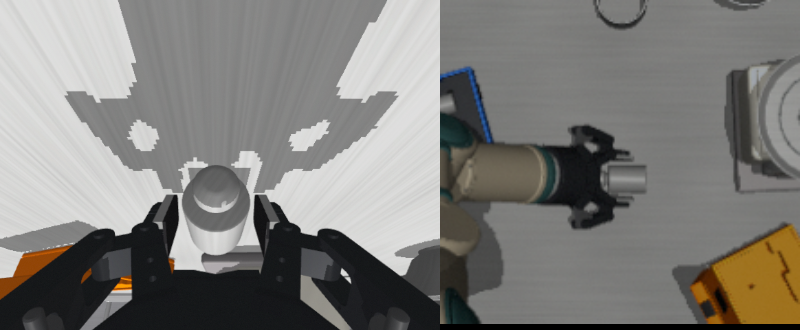

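The wrist view shows the weight centred between the open pads, at (215,210) in the crop with its knob toward the camera. In the top crop it lies on the bench at (625,180). Next I re-grip it, lift, and stand it up above the pan.

```bash
python3 - <<'E'
from h import *
D=np.pi/180;a=40*D
F0=np.array(env.read_force())
env.grip(.03,60);print(env.read_finger_gap())
p=np.array(env.read_tcp_pos())
env.move_l(p+[0,0,.3],feed=.2);print(np.array(env.read_force())-F0,env.read_finger_gap())
o=stand(60*D,a,-1);z=R.from_rotvec(o).as_matrix()[:,2]
com=np.array([.531,-.259,.184+.029+.09])
env.reach(com-.008*z,o)
print(env.read_tcp_pos(),env.read_t())
f=grab("scene");save(f,"s3.png");g=grab("wrist");save(g,"w3.png")
cv2.imwrite("pics/c3.png",np.hstack([cv2.resize(f["frame"][120:280,160:320],(400,400)),cv2.resize(g["frame"],(400,300)) if 0 else cv2.resize(g["frame"][80:480,120:520],(400,400))])[:,:,::-1])
# bottom edge/axis from the scene depth: points of weight
yy,xx=np.mgrid[0:480,0:640];P=depth(f,np.c_[xx.ravel(),yy.ravel()])
k=(np.hypot(P[:,0]-.531,P[:,1]+.259)<.045)&(P[:,2]>.25)&(P[:,2]<.36);print("z range",P[k,2].min(),P[k,2].max())
# refine pan centre from top after? rim in wrist view
P=depth(g,np.c_[xx.ravel(),yy.ravel()]);k=(P[:,2]>.189)&(P[:,2]<.2)&(np.hypot(P[:,0]-.531,P[:,1]+.259)<.1)
Q=P[k];A=np.c_[2*Q[:,:2],np.ones(len(Q))];s=np.linalg.lstsq(A,(Q[:,:2]**2).sum(1),rcond=None)[0];print("rim",k.sum(),s[:2],np.sqrt(s[2]+s[0]**2+s[1]**2))
E
```

```text
0.036210514494446316
[ 0.37378942 -1.32850636 -5.01245123] 0.03653188415612418
[ 0.5274687  -0.26302877  0.30747245] 15.9667
z range 0.2739397260949621 0.3598884122725884
rim 1295 [ 0.52985665 -0.25771299] 0.08158154629229769
```

View pics/c3.png

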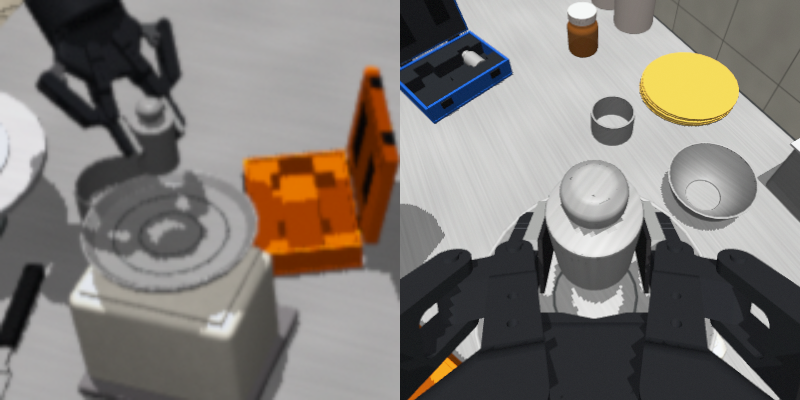

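Both views show the weight held upright, knob up, over the pan (about (155,125) in the left crop). I now lower it gently, first to contact and then to the sunk-pan height before letting go.

```bash
python3 - <<'E'
from h import *
p=np.array(env.read_tcp_pos())
o=env.read_tcp_rot();z=R.from_rotvec(o).as_matrix()[:,2]
c=np.array([.5305,-.2588,.213])-.008*z
env.move_l(c+[0,0,.010],feed=.08); env.dwell(.3)
F0=np.array(env.read_force())
hit=env.move_l(c-[0,0,.004],feed=.01,threshold=1.2)
env.dwell(.2);F=np.array(env.read_force())-F0;q=np.array(env.read_tcp_pos());print(hit,q-c,F,np.array(env.read_torque()))
for i in range(10):
    if F[2]>4.3: break
    q[2]-=.0008;env.move_l(q,feed=.01);env.dwell(.1);F=np.array(env.read_force())-F0
    print(i,round(q[2]-c[2],4),F.round(2))
f=grab("wrist");save(f,"w4.png");print(env.read_t())
E
```

```text
True [-0.00047408 -0.00014617 -0.00312358] [2.45496747 1.09584618 3.0112372 ] [-0.62876318  0.05731851 -0.16165957]
0 -0.0039 [1.33 1.07 4.19]
1 -0.0047 [1.49 1.51 4.25]
2 -0.0055 [0.79 0.22 4.72]
19.8417
```

```bash
python3 - <<'E'
from h import *
q=np.array(env.read_tcp_pos());z=R.from_rotvec(env.read_tcp_rot()).as_matrix()[:,2]
env.grip(.060);env.dwell(.3)
print(env.move_l(q-.12*z,feed=.08,threshold=5),env.read_force())
env.move_l(q-.12*z+[0,0,.1],feed=.2);env.dwell(.3)
f=grab("scene");g=grab("wrist");t=grab("top")
cv2.imwrite("pics/c5.png",np.hstack([cv2.resize(f["frame"][140:300,150:310],(400,400)),cv2.resize(t["frame"][200:300,380:480],(400,400))])[:,:,::-1])
cv2.imwrite("pics/s5.png",f["frame"][:,:,::-1])
yy,xx=np.mgrid[0:480,0:640]
for n,k in(("scene",f),("wrist",g),("top",t)):
    P=depth(k,np.c_[xx.ravel(),yy.ravel()]);m=(np.hypot(P[:,0]-.5305,P[:,1]+.2588)<.05)&(P[:,2]>.2)&(P[:,2]<.27)
    Q=P[m];T=Q[Q[:,2]>Q[:,2].max()-.008] if m.any() else Q;print(n,m.sum(),Q[:,2].max() if m.any() else 0,T.mean(0))
print(env.read_t())
E
```

```text
False [ 1.08220839 -0.40446398  0.04235174]
scene 314 0.25402896237295125 [ 0.53255518 -0.2581661   0.24897263]
wrist 1521 0.25077692830102283 [ 0.5279825  -0.26016056  0.24772177]
top 286 0.2542038569585272 [ 0.52928958 -0.25777767  0.24934248]
23.25
```

View pics/c5.png

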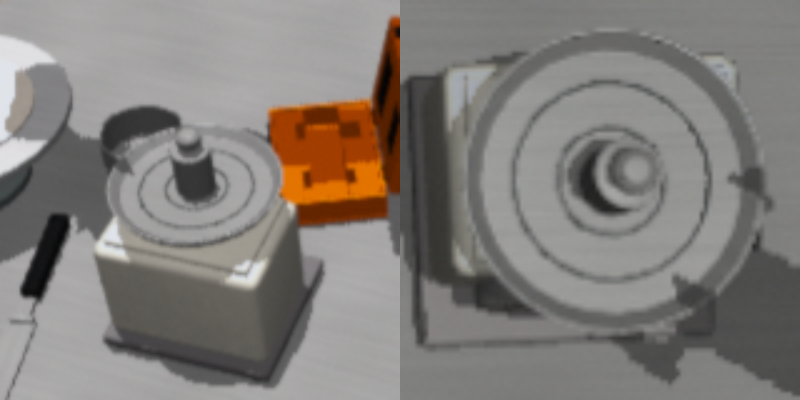

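The weight stands upright in the middle of the pan's rings, with its knob top at about 0.25 m (0.179 m pan floor plus 70 mm). The gripper is clear.

```bash
python3 -c "
from bench import env
env.hand_in();print(env.read_t())"
```

```text
the job is handed in; nothing more can be done
the job is handed in; nothing more can be done
```

The 500 g check weight is standing upright, base down and knob up, in the middle of the scale pan. I let go, backed the gripper clear and handed the job in. The clock read about 23 s just before that, against the 56 s limit.

- **How it was done:** The open lid blocked a tilted grasp in the case. I lifted the weight out with the tool vertical, laid it on the free bench and re-gripped it at 40°. I then stood it up over the pan and lowered it slowly until the pan carried almost its full weight (4.7 N) before opening the jaws.
- **Position:** The last pictures put the knob within about 3 mm of the measured pan centre. The three cameras differ from one another by about 5 mm.
- **Height:** The knob top reads 0.251 to 0.254 m, where 0.249 m is expected with the pan sunk 5 mm. That gap is within the calibration and depth noise.
- **Forces:** The largest outside force I read was about 5 N, when laying the weight on the bench. I read forces only at intervals. The lateral reading at first pan contact was up to 2.5 N and fell to under 1 N before release.
- **Bystanders:** I saw the small weight still in its case in a picture taken after the lift. I did not separately measure the other objects at the end, but no unexpected contact showed up during the moves.

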